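Sort the leftovers of a bench session into their holders

TASK

Clear up the front of the bench by kind: stand the large and the small reagent bottle that stand there upright in the two-bay grey crate, one to a bay, set the check weight upright in the round well of the wooden block, and lay the marker and the spatula flat and lengthwise on the floor of the shallow metal tray, side by side. Keep the bottles and the weight upright throughout and set them down rather than dropping them.

Things in the scene. Friction and masses are not known exactly. Their poses are not given: they have to be found in the camera images.
- large_bottle_center (a point): the larger of the two loose bottles standing at the front of the desk, 56 mm in diameter and 103 mm high (body straight to about 80 mm, then shoulder and blue screw cap 34 mm across), about 0.14 kg; the point is on its axis, half-way up (51.5 mm above its foot); z is up. It starts standing on the desk, yaw arbitrary. Similar bottles at the very back of the desk (beyond x = 0.8) do not belong to the task.
- small_bottle_center (a point): the smaller of the two loose bottles at the front of the desk, 46 mm in diameter and 85 mm high (body straight to about 65 mm, then shoulder and black screw cap 28 mm across), about 0.09 kg; the point is on its axis, half-way up (42.5 mm above its foot); z is up
- check_weight_center (a point): brass-coloured check weight, about 0.2 kg: upright cylinder 30 mm in diameter, straight to about 28 mm, with a neck and knob on top, 47 mm high in all; the point is on its axis, half-way up (23.5 mm above its foot); z is up
- marker_center (a point): marker pen, white with black cap, lying on the desk, 135 mm long, 17 mm wide, 16 mm high, 15 g; the point is at its middle, 8 mm above the surface it lies on; its long axis is y
- spatula_center (a point): lab spatula lying flat on the desk: black handle 80 mm long, 13 mm wide, 11 mm high, then a thin steel neck and a small steel blade 10 mm wide held level 5.5 mm above the surface; 115 mm long in all, 20 g; the point is in the handle, 5.5 mm above the surface it lies on, 47 mm from the handle's end (at -y) and 68 mm from the blade's tip (at +y); its long axis is y. Take it by the handle near this point.
- bay_1 (a point): one bay of the bottle crate (grey open box fixed to the desk, 80 x 156 mm outside, 30 mm high, walls and the dividing wall 4 mm, so two equal bays of 72 x 72 mm). The point is at the middle of the bay's floor, 4 mm above the desk; y points along the crate's long side, z up. Either bottle may go in either bay.
- bay_2 (a point): the crate's other bay, 76 mm from bay_1 along -y; same size and axes
- tray_floor (a point): centre of the floor of the shallow metal tray (fixed to the desk, 118 x 166 mm outside, 112 x 160 mm inside, floor 3 mm above the desk, rim about 12 mm above the desk); y is its long direction, the way in which marker and spatula shall lie, x its short direction, z up
- well_floor (a point): centre of the floor of the round well in the dark wooden block (fixed to the desk, 78 x 78 mm, 16 mm high); the well is 47 mm in diameter and 10 mm deep, lined with grey felt, its floor 6 mm above the desk; z up

How it is judged:
By the outcome, as a careful person would: the job done as asked, in the order asked, and still so for the second after the job is handed in, with the robot touching nothing.
It also fails if it takes over 141 s, if anything falls off the work surface, if the arm or the gripper's body presses on something with over 40 N, if the wrist force passes 120 N, or if a joint passes its speed limit or range.

ROBOT

A 7-joint arm with a two-finger parallel gripper is mounted at the origin on a cart in front of the work surface, level with it; the furniture and walls round the work are solid. World frame = base frame: x ahead of the robot, y to its left, z up, the work surface at z = 0. Lengths are in mm, angles in degrees, forces in N, time in s.
With the tool pointing down it reaches from about 425 to 875 mm from the base axis. Payload 8.4 kg.
Tool frame: the origin (TCP) lies midway between the tips of the shut fingers; the grasp point (between the pads) lies 19 mm behind it (tcp_to_grasp is the z of the grasp point in the tool frame, in mm); z points along the fingers, y is the line along which they close (so a half turn about z gives the same grasp; the last joint's range is limited). The gripper opens to 87 mm and grips with 3 to 60 N. Pads are 19 mm wide; open, the fingers measure 117 mm over their backs; the gripper's body (75 mm by 190 mm) begins 51 mm behind the grasp point.
Start: joints at [66.051, 19.091, 2.286, 83.961, -0.768, 76.965, -3.352], TCP at [203.705, -617.226, 222.546] pointing down, gripper open.
Joint ranges: [-147.57, 147.57], [-21.85, 119.76], [-74.77, 79.35], [14.55, 137.4], [-85.83, 265.84], [4.83, 119.75], [-152.11, 152.11]. Speed limits (degrees/s): [127.2, 127.2, 159.86, 159.86, 180, 180, 180].

INTERFACE

Orientations are given as [roll, pitch, yaw] about the fixed x, y, z axes, in that order (R = Rz(yaw) Ry(pitch) Rx(roll)).
In Python, from plant import get_state, read_camera, calibration, close_job, tcp_to_grasp gives the robot as it stands.
- The arm moves only by the tool jog_arm, never from a script. Its argument "increments" is a list of rows, each an object of numbers: "tx", "ty", "tz": the shift along the tool's x, y, z in mm; "spin": the turn about the tool's z in degrees. In form: [{"tx": .., "ty": .., "tz": .., "spin": ..}, ...]. A call has 1 to 12 rows; each row is the pose to reach, as a shift and turn from the pose commanded when the call began, along the tool's axes at that moment; what a row does not reach only later rows make up. A row lasts 1/10 s, in which the tool goes at most 50 mm and 8.59 degrees, less where a joint would pass 70% of its speed; a pose out of reach is approached as far as the arm can. A call with a gripper value outside its range is refused whole. "grip" is the finger opening in mm, from 0 to 87, set as the call begins (left out, the last holds). The fingers move at their own pace and stop on an object; the grip force is fixed at half the most. Time passes only in rows, so rows that repeat a pose let the fingers close. It gives the time, the measured TCP pose, the force, the opening and the grip force at its end, in the units of the state.
- get_state(): the state, without advancing time (a new reading comes with each control period).
- read_camera(name): name is "side" or "top"; returns the picture (384x512x3 uint8, red, green, blue); there is no depth.
- calibration(name): a dict with "K" (3x3 intrinsics, pixels), "k1" (the pictures are not rectified: a ray, as slopes to the right and down, at radius r is drawn at 1 + k1 r^2 times it, then the intrinsics apply), "T" (4x4, takes a point from camera to world coordinates). Camera axes: x right, y up, looking along -z (the intrinsics and any distortion apply to the point x, -y, -z); pixel columns grow to the right and rows downward; lengths in mm; the calibration is good to about 2 mm. A picture is of the moment at which its call begins. calibration takes no time and is no camera call.
- close_job(): hands the job in; it is judged then, once.
The state is a dict: "time": time; "joints": joint angles; "joint_velocities": joint speeds; "tau": joint torques, N m; "ee_pos": TCP position; "ee_rot": TCP orientation; "force": force on the tool from outside, world axes, zero at the start; "moment": the same for the moment, N m; "opening": finger opening in mm; "grasp_force": force on a finger pad.
Only numpy, scipy, OpenCV 4.12 (cv2) and the standard library are available. Lean on these libraries where they do the work, as an engineer would, in place of code of your own. Each camera call takes 0.05 s, during which the arm holds its last target. There are 200 camera calls.

## Working session

There is one attempt and no reset: what is moved stays moved. The work goes in short steps, Python scripts to look and compute and a tool call to move; the robot and the scene stay as the last step left them, time stands still between calls to the robot, and variables do not carry over. Pictures are saved under pics/ and viewed, at most 14 in all, crops included, and the job is handed in when it is done.

Besides the shell and the picture viewer there is one more tool, called after "Emit:" in YAML: its name, and indented under it one key for each argument. jog_arm: Moves the arm, as the interface text tells. Its arguments: {"type":"object","properties":{"increments":{"type":"array","items":{"type":"object","properties":{"tx":{"type":"number"},"ty":{"type":"number"},"tz":{"type":"number"},"spin":{"type":"number"}}}},"grip":{"type":"number"}},"required":["increments"]}

```bash
mkdir -p pics; ls; python3 - <<'E'
from plant import *
import cv2
s=get_state();print(s['time'],s['ee_pos'],s['ee_rot'],s['opening'],tcp_to_grasp)
for n in('top','side'):
    im=read_camera(n);cv2.imwrite(f'pics/{n}0.png',im[:,:,::-1]);c=calibration(n);print(n,c)
E
```

```text
pics
0.0 [ 203.54318877 -616.80137763  221.64655872] [-1.79905847e+02  6.26429291e-03  1.82643609e+01] 86.84084694776058 -18.700000000000003
top {'K': array([[490.44837179,   0.        , 254.59612079],
       [  0.        , 490.44837179, 191.4846021 ],
       [  0.        ,   0.        ,   1.        ]]), 'k1': -0.2181137458536035, 'T': array([[-2.95721089e-02,  9.79993350e-01, -1.96821044e-01,
         2.64676697e+02],
       [-9.99480421e-01, -2.64651150e-02,  1.83979673e-02,
         2.52001399e+01],
       [ 1.28209940e-02,  1.97262847e-01,  9.80266796e-01,
         1.34571705e+03],
       [ 0.00000000e+00,  0.00000000e+00,  0.00000000e+00,
         1.00000000e+00]])}
side {'K': array([[490.96029507,   0.        , 247.3811587 ],
       [  0.        , 490.96029507, 192.18685659],
       [  0.        ,   0.        ,   1.        ]]), 'k1': 0.03446836329856204, 'T': array([[-9.67865705e-01,  1.22168905e-01, -2.19797032e-01,
         2.61157104e+02],
       [-2.50504007e-01, -3.91964162e-01,  8.85218526e-01,
         1.04168759e+03],
       [ 2.19936187e-02,  9.11832690e-01,  4.09972471e-01,
         5.27245198e+02],
       [ 0.00000000e+00,  0.00000000e+00,  0.00000000e+00,
         1.00000000e+00]])}
```

View pics/top0.png

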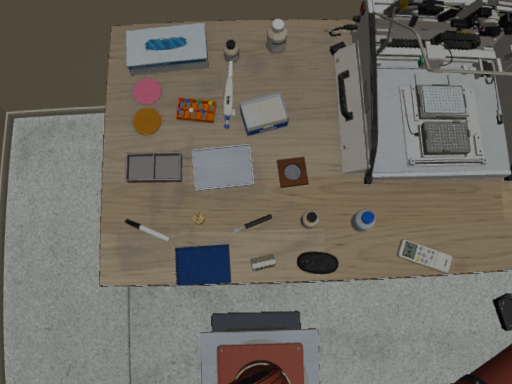

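View pics/side0.png

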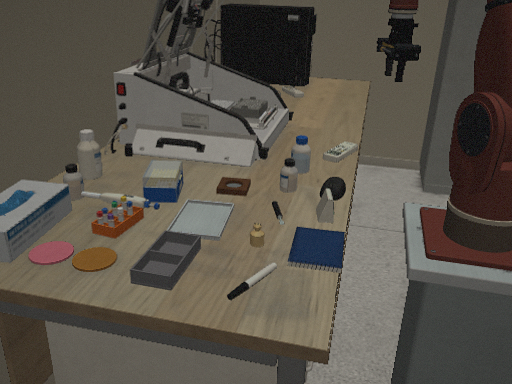

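The top view shows the large bottle (365,219), small bottle (311,219), weight (199,218), marker (147,230), spatula (253,224), crate (154,167), tray (223,167) and well block (293,172). The side view confirms this: blue cap (302,140), black cap (289,163), weight (257,235).

```bash
cat > h.py <<'E'
import numpy as np,cv2
from plant import *
def ray(n,p):
    c=calibration(n);K=c['K'];D=np.array([c['k1'],0,0,0,0.])
    q=cv2.undistortPoints(np.array([[p]],float),K,D)[0,0]
    R=c['T'][:3,:3];return c['T'][:3,3],R@np.array([q[0],-q[1],-1.])
def onz(n,p,z):
    o,d=ray(n,p);return (o+d*(z-o[2])/d[2])[:2]
def tri(pt,ps):
    (a,d),(b,e)=ray('top',pt),ray('side',ps)
    s=np.linalg.lstsq(np.c_[d,-e],b-a,rcond=None)[0]
    return (a+d*s[0]+b+e*s[1])/2, np.linalg.norm(a+d*s[0]-b-e*s[1])
def rect(n,pts,z):
    w=np.array([onz(n,p,z) for p in pts],np.float32);return cv2.minAreaRect(w)
def blob(m,roi,off=(0,0)):
    x0,y0,x1,y1=roi;k=np.zeros_like(m);k[y0:y1,x0:x1]=m[y0:y1,x0:x1]
    nn,l,st,ce=cv2.connectedComponentsWithStats(k.astype(np.uint8));i=1+np.argmax(st[1:,4])
    ys,xs=np.nonzero(l==i);return ce[i],st[i],np.c_[xs,ys].astype(float)
E
python3 - <<'E'
from h import *
for n,roi in(('top',(110,140,390,250)),('side',(130,130,350,310))):
    im=cv2.imread(f'pics/{n}0.png');x0,y0,x1,y1=roi
    cv2.imwrite(f'pics/{n}crop.png',cv2.resize(im[y0:y1,x0:x1],None,fx=2.85 if n=='top' else 3.3,fy=2.85 if n=='top' else 3.3,interpolation=cv2.INTER_CUBIC))
t=cv2.imread('pics/top0.png');s=cv2.imread('pics/side0.png')
hv=lambda i:cv2.cvtColor(i,cv2.COLOR_BGR2HSV).astype(int)
T,S=hv(t),hv(s)
blue=lambda H:(abs(H[...,0]-110)<15)&(H[...,1]>120)&(H[...,2]>60)
dark=lambda H:(H[...,2]<60)
for nm,f,rt,rs in(('large',blue,(350,205,380,235),(285,130,320,155)),('small',dark,(300,208,322,232),(278,155,302,172))):
    a,sa,_=blob(f(T),rt);b,sb,_=blob(f(S),rs);print(nm,a,sa,b,sb,tri(a,b), onz('top',a,100 if nm=='large' else 82))
brass=lambda H:(abs(H[...,0]-24)<8)&(H[...,1]>110)
print('spat');a,sa,p=blob(T[...,2]<70,(240,205,280,232));print(a,sa,rect('top',p,8))
print('marker dark');a,sa,p=blob(T[...,2]<70,(118,212,145,235));print(a,sa,rect('top',p,10))
print('marker white');a,sa,p=blob((T[...,1]<50)&(T[...,2]>130),(130,218,175,246));print(a,sa,rect('top',p,10))
print('crate');a,sa,p=blob((T[...,1]<60)&(T[...,2]<140),(118,145,190,188));print(a,sa,rect('top',p,30))
print('tray');a,sa,p=blob((T[...,1]<60)&(T[...,2]>120),(185,138,262,195));print(a,sa,rect('top',p,12))
print('well');a,sa,p=blob((T[...,2]<110)&(T[...,1]>60),(270,150,315,193));print(a,sa,rect('top',p,16))
a,sa,p=blob((T[...,1]<70),(282,160,304,184));print('felt',a,sa,onz('top',a,10))
for x in((172,145),(199,218),(223,170),(280,165)):print(x,T[x[1],x[0]])
for y in range(209,228,2): print(' '.join('%d,%d,%d'%tuple(T[y,x]) for x in range(189,211,2)))
E
```

```text
large [367.54700855 217.17948718] [362 212  12  12 117] [301.30588235 139.57647059] [296 136  12   8  85] (array([ 438.73029031, -291.64980027,   94.44619845]), np.float64(1.353947182588507)) [ 438.63504646 -290.19952651]
small [311.24 216.76] [307 212  10  10  75] [289.5        162.16666667] [285 158  10   9  72] (array([ 446.37692576, -145.22788586,   77.98110014]), np.float64(2.4592750244090253)) [ 447.0324712  -144.58088498]
spat
[257.94354839 220.92741935] [245 214  27  15 124] ((450.47796630859375, -6.805606842041016), (11.851908683776855, 76.83575439453125), 20.35715103149414)
marker dark
[132.47058824 223.44117647] [125 219  15  10  68] ((453.14837646484375, 342.0569763183594), (42.41330337524414, 13.618548393249512), 63.04970932006836)
marker white
[153.75172414 232.76551724] [140 225  29  16 145] ((424.1045227050781, 281.31768798828125), (87.07823181152344, 13.392891883850098), 65.30638885498047)
crateTraceback (most recent call last):
  File "<stdin>", line 16, in <module>
  File "h.py", line 14, in rect
    w=np.array([onz(n,p,z) for p in pts],np.float32);return cv2.minAreaRect(w)
                ~~~^^^^^^^
  File "h.py", line 8, in onz
    o,d=ray(n,p);return (o+d*(z-o[2])/d[2])[:2]
        ~~~^^^^^
  File "h.py", line 4, in ray
    c=calibration(n);K=c['K'];D=np.array([c['k1'],0,0,0,0.])
ValueError: time passes only in moves, steps and waits
```

View pics/topcrop.png

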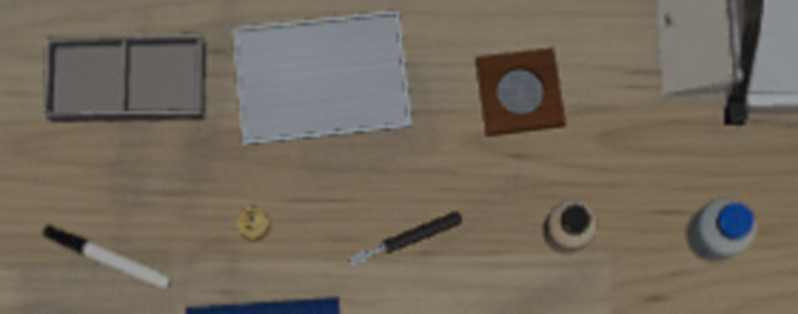

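View pics/sidecrop.png

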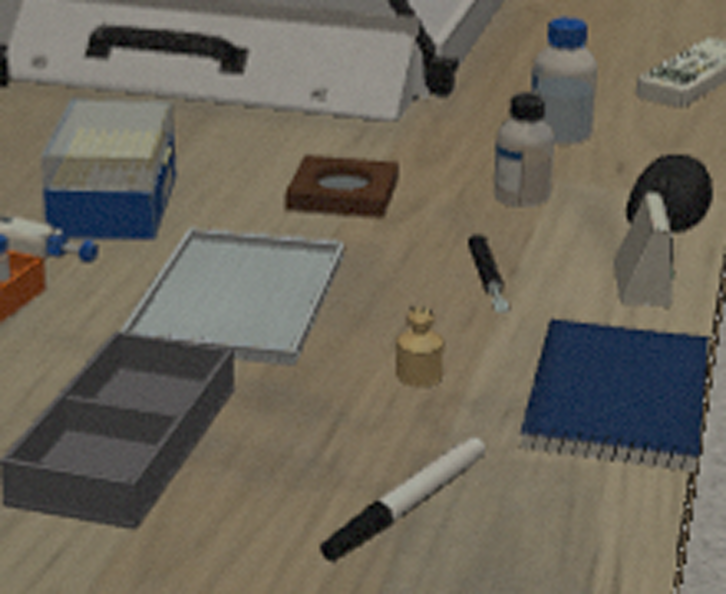

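The crops show the crate rim corners, tray corners, block and felt clearly. I'll compute positions from these, and refine with sub-pixel masks.

```bash
sed -i 's/c=calibration(n);K/c=C[n];K/; s/^def ray/C={n:calibration(n) for n in("top","side")}\ndef ray/' h.py
python3 - <<'E'
from h import *
t=cv2.imread('pics/top0.png')
T=cv2.cvtColor(t,cv2.COLOR_BGR2HSV).astype(int)
ct=lambda p:(p[0]/2.85+110-.3,p[1]/2.85+140-.3); cs=lambda p:(p[0]/3.3+130-.35,p[1]/3.3+130-.35)
def quad(n,f,pts,z):
    w=np.array([onz(n,f(p),z) for p in pts]);print(n,z,w.round(0).tolist(),'mean',w.mean(0).round(1),'sides',np.linalg.norm(w-np.roll(w,-1,0),axis=1).round(0),cv2.minAreaRect(w.astype(np.float32)))
print('crate');quad('top',ct,[(48,38),(204,35),(203,118),(48,120)],30);quad('side',cs,[(5,462),(137,482),(235,350),(122,336)],30)
print('tray');quad('top',ct,[(234,28),(399,12),(411,126),(243,144)],12);quad('side',cs,[(190,231),(343,242),(297,358),(125,335)],12)
print('block');quad('top',ct,[(476,58),(554,48),(566,126),(486,136)],16);quad('side',cs,[(308,157),(398,162),(381,193),(289,187)],16)
print('felt',onz('top',ct((520,92)),8))
print('weight',onz('top',ct((252,223)),30),tri(ct((253,221)),cs((420,340))), 'knob',tri(ct((253,219)),cs((420,315))))
for nm,a,b,z in(('marker',(47,231),(167,284),8),('spat',(461,217),(352,261),5.5)):
    p,q=onz('top',ct(a),z),onz('top',ct(b),z);print(nm,p,q,(p+q)/2,np.linalg.norm(p-q),np.degrees(np.arctan2(*(q-p)[::-1])))
p,q=onz('side',cs((327,550)),8),onz('side',cs((480,447)),8);print('mk side',p,q,(p+q)/2,np.linalg.norm(p-q))
p,q=onz('side',cs((477,241)),5.5),onz('side',cs((503,307)),5.5);print('sp side',p,q,(p+q)/2,np.linalg.norm(p-q))
a,sa,p=blob((T[...,1]<60)&(T[...,2]>120),(185,138,262,195));print('tray',sa,rect('top',p,12))
a,sa,p=blob((T[...,2]<110)&(T[...,1]>120),(270,150,315,193));print('block',sa,rect('top',p,16))
a,sa,p=blob((T[...,1]<70),(282,160,304,184));print('felt',a,sa,onz('top',a,8))
a,sa,p=blob((T[...,1]>125)&(T[...,2]>90),(188,207,211,230));print('weight',a,sa,onz('top',a,28))
E
```

```text
crate
top 30 [[649.0, 358.0], [647.0, 202.0], [564.0, 203.0], [566.0, 356.0]] mean [606.4 279.6] sides [156.  83. 153.  83.] ((606.310791015625, 280.3911437988281), (156.58273315429688, 83.41776275634766), 89.20183563232422)
side 30 [[643.0, 361.0], [567.0, 359.0], [564.0, 208.0], [638.0, 211.0]] mean [603.1 284.7] sides [ 76. 152.  74. 150.] ((603.7619018554688, 284.4048767089844), (154.82655334472656, 76.431396484375), 89.1999282836914)
tray
top 12 [[658.0, 174.0], [670.0, 10.0], [554.0, 1.0], [541.0, 166.0]] mean [605.8  87.9] sides [165. 117. 165. 118.] ((605.49072265625, 87.87393951416016), (118.27458953857422, 164.9129180908203), 4.174903869628906)
side 12 [[668.0, 17.0], [553.0, 1.0], [534.0, 176.0], [651.0, 179.0]] mean [601.5  93.2] sides [115. 176. 117. 163.] ((601.5579223632812, 94.95736694335938), (116.28178405761719, 175.5857696533203), 6.329489707946777)
block
top 16 [[620.0, -65.0], [628.0, -142.0], [549.0, -150.0], [541.0, -71.0]] mean [ 584.7 -107. ] sides [78. 80. 79. 79.] ((584.7911376953125, -106.69823455810547), (79.78370666503906, 79.17525482177734), 5.577995777
[... 665 characters left out ...]
540288   8.78329244] 113.80801288622222 110.55656447442685
mk side [459.4471925  360.08119148] [401.5171909  238.83750589] [430.4821917  299.45934869] 134.37230511123724
sp side [461.36157355 -43.23206088] [422.53726489  55.96995549] [441.94941922   6.36894731] 106.52871441553015
tray [ 189  138   73   53 2807] ((614.0548095703125, 80.86177062988281), (202.1119384765625, 151.2731170654297), 88.13063049316406)
block [277 157  31  30 520] ((585.1583862304688, -106.66727447509766), (78.82402038574219, 76.60458374023438), 6.030348300933838)
felt [292.15048544 171.66019417] [284 164  17  16 206] [ 587.27007599 -107.19054883]
weight [194.75 216.25] [194 215   2   3   4] [464.98122126 165.19440404]
```

Emit:
jog_arm:
  increments:
    - {"tx": 326, "ty": -236, "tz": 20, "spin": -71.7}
    - {"tx": 326, "ty": -236, "tz": 20, "spin": -71.7}
    - {"tx": 326, "ty": -236, "tz": 20, "spin": -71.7}
    - {"tx": 326, "ty": -236, "tz": 20, "spin": -71.7}
    - {"tx": 326, "ty": -236, "tz": 20, "spin": -71.7}
    - {"tx": 326, "ty": -236, "tz": 20, "spin": -71.7}
    - {"tx": 326, "ty": -236, "tz": 20, "spin": -71.7}
    - {"tx": 326, "ty": -236, "tz": 20, "spin": -71.7}
    - {"tx": 326, "ty": -236, "tz": 20, "spin": -71.7}
    - {"tx": 326, "ty": -236, "tz": 20, "spin": -71.7}
    - {"tx": 326, "ty": -236, "tz": 20, "spin": -71.7}
    - {"tx": 326, "ty": -236, "tz": 20, "spin": -71.7}
  grip: 87

```text
time: 1.3
ee_pos: [438.4, -292.3, 202.4]
ee_rot: [-180.0, 0.0, 89.7]
force: [-0.5, 0.2, -0.2]
opening: 87.5
grasp_force: 0.0
```

Emit:
jog_arm:
  increments:
    - {"tx": 1, "ty": 0.5, "tz": 40}
    - {"tx": 1, "ty": 0.5, "tz": 80}
    - {"tx": 1, "ty": 0.5, "tz": 115}
    - {"tx": 1, "ty": 0.5, "tz": 140}
    - {"tx": 1, "ty": 0.5, "tz": 155}
    - {"tx": 1, "ty": 0.5, "tz": 162}
    - {"tx": 1, "ty": 0.5, "tz": 162}
    - {"tx": 1, "ty": 0.5, "tz": 162}

```text
$.increments[0]: bad value
```

Emit:
jog_arm:
  increments:
    - {"tz": 0}
    - {"tz": 0}
    - {"tz": 0}
    - {"tz": 0}
    - {"tz": 0}
    - {"tz": 0}
    - {"tz": 0}
    - {"tz": 0}
  grip: 45

```text
$.increments[0]: bad value
```

Emit:
jog_arm:
  increments:
    - {"tx": 1, "ty": 0.5, "tz": 40, "spin": 0}
    - {"tx": 1, "ty": 0.5, "tz": 80, "spin": 0}
    - {"tx": 1, "ty": 0.5, "tz": 115, "spin": 0}
    - {"tx": 1, "ty": 0.5, "tz": 140, "spin": 0}
    - {"tx": 1, "ty": 0.5, "tz": 155, "spin": 0}
    - {"tx": 1, "ty": 0.5, "tz": 162, "spin": 0}
    - {"tx": 1, "ty": 0.5, "tz": 162, "spin": 0}
    - {"tx": 1, "ty": 0.5, "tz": 162, "spin": 0}

```text
time: 2.1
ee_pos: [440.1, -290.7, 41.3]
ee_rot: [180.0, 0.0, 89.9]
force: [0.3, -0.3, 0.0]
opening: 87.2
grasp_force: 0.0
```

Emit:
jog_arm:
  increments:
    - {"tx": 0, "ty": 0, "tz": 0, "spin": 0}
    - {"tx": 0, "ty": 0, "tz": 0, "spin": 0}
    - {"tx": 0, "ty": 0, "tz": 0, "spin": 0}
    - {"tx": 0, "ty": 0, "tz": 0, "spin": 0}
    - {"tx": 0, "ty": 0, "tz": 0, "spin": 0}
    - {"tx": 0, "ty": 0, "tz": 0, "spin": 0}
    - {"tx": 0, "ty": 0, "tz": 0, "spin": 0}
    - {"tx": 0, "ty": 0, "tz": 0, "spin": 0}
  grip: 45

```text
time: 2.9
ee_pos: [439.6, -290.0, 40.7]
ee_rot: [-180.0, 0.0, 90.0]
force: [-3.2, 0.8, 5.0]
opening: 55.5
grasp_force: 30.0
```

Emit:
jog_arm:
  increments:
    - {"tx": 0, "ty": 0, "tz": -10, "spin": 0}
    - {"tx": 0, "ty": 0, "tz": -30, "spin": 0}
    - {"tx": 0, "ty": 0, "tz": -60, "spin": 0}
    - {"tx": 0, "ty": 0, "tz": -90, "spin": 0}
    - {"tx": 10, "ty": 5, "tz": -105, "spin": 0}
    - {"tx": 30, "ty": 15, "tz": -110, "spin": 0}
    - {"tx": 60, "ty": 28, "tz": -110, "spin": 0}
    - {"tx": 95, "ty": 38, "tz": -110, "spin": 0}
    - {"tx": 130, "ty": 48, "tz": -110, "spin": 0}
    - {"tx": 165, "ty": 58, "tz": -110, "spin": 0}
    - {"tx": 200, "ty": 68, "tz": -110, "spin": 0}
    - {"tx": 235, "ty": 78, "tz": -110, "spin": 0}

```text
time: 4.1
ee_pos: [518.0, -52.4, 150.4]
ee_rot: [-180.0, -0.0, 90.0]
force: [0.1, 0.2, -2.3]
opening: 55.8
grasp_force: 30.0
```

Emit:
jog_arm:
  increments:
    - {"tx": 35, "ty": 10, "tz": 0, "spin": 0}
    - {"tx": 70, "ty": 20, "tz": 0, "spin": 0}
    - {"tx": 105, "ty": 30, "tz": 0, "spin": 0}
    - {"tx": 140, "ty": 40, "tz": 0, "spin": 0}
    - {"tx": 175, "ty": 50, "tz": 0, "spin": 0}
    - {"tx": 210, "ty": 60, "tz": 0, "spin": 0}
    - {"tx": 245, "ty": 68, "tz": 0, "spin": 0}
    - {"tx": 280, "ty": 76, "tz": 0, "spin": 0}
    - {"tx": 315, "ty": 82, "tz": 0, "spin": 0}
    - {"tx": 345, "ty": 86, "tz": 0, "spin": 0}
    - {"tx": 365, "ty": 89, "tz": 0, "spin": 0}
    - {"tx": 374, "ty": 89, "tz": 0, "spin": 0}

```text
time: 5.3
ee_pos: [605.7, 322.6, 149.9]
ee_rot: [-179.9, -0.1, 90.2]
force: [0.5, -0.3, -2.7]
opening: 55.4
grasp_force: 30.0
```

Emit:
jog_arm:
  increments:
    - {"tx": 0, "ty": 1, "tz": 20, "spin": 0}
    - {"tx": 0, "ty": 1, "tz": 45, "spin": 0}
    - {"tx": 0, "ty": 1, "tz": 65, "spin": 0}
    - {"tx": 0, "ty": 1, "tz": 68, "spin": 0}
    - {"tx": 0, "ty": 1, "tz": 68, "spin": 0}
    - {"tx": 0, "ty": 1, "tz": 68, "spin": 0}

```text
time: 5.9
ee_pos: [608.7, 319.2, 83.9]
ee_rot: [179.9, -0.0, 89.9]
force: [0.4, 0.6, -1.6]
opening: 55.3
grasp_force: 30.0
```

```bash
python3 - <<'E'
from h import *
s=get_state();print(s['ee_pos'])
im=read_camera('side')[:,:,::-1];cv2.imwrite('pics/a1.png',cv2.resize(im[150:310,90:260],None,fx=3.5,fy=3.5,interpolation=cv2.INTER_CUBIC))
E
```

```text
[608.69241389 319.23884632  83.91290786]
```

View pics/a1.png

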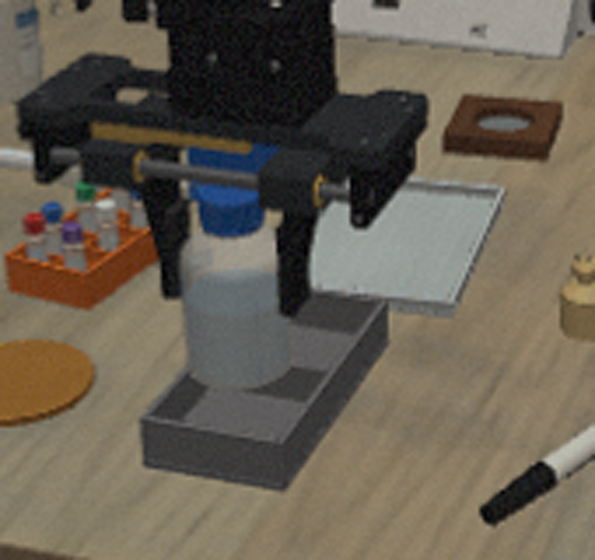

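The bottle hangs above bay 1 with its foot (crop 238,385) inside the rim on all sides. I'll lower it.

Emit:
jog_arm:
  increments:
    - {"tx": 0, "ty": -1, "tz": 10, "spin": 0}
    - {"tx": 0, "ty": -1, "tz": 20, "spin": 0}
    - {"tx": 0, "ty": -1, "tz": 28, "spin": 0}
    - {"tx": 0, "ty": -1, "tz": 33, "spin": 0}
    - {"tx": 0, "ty": -1, "tz": 36, "spin": 0}
    - {"tx": 0, "ty": -1, "tz": 37, "spin": 0}
    - {"tx": 0, "ty": -1, "tz": 37.5, "spin": 0}
    - {"tx": 0, "ty": -1, "tz": 37.5, "spin": 0}
    - {"tx": 0, "ty": -1, "tz": 37.5, "spin": 0}

```text
time: 6.85
ee_pos: [607.4, 319.1, 45.4]
ee_rot: [180.0, -0.0, 90.0]
force: [0.5, 0.0, -2.0]
opening: 55.5
grasp_force: 30.0
```

Emit:
jog_arm:
  increments:
    - {"tx": 0, "ty": 0, "tz": 0.5, "spin": 0}
    - {"tx": 0, "ty": 0, "tz": 1, "spin": 0}
    - {"tx": 0, "ty": 0, "tz": 1, "spin": 0}
    - {"tx": 0, "ty": 0, "tz": 1, "spin": 0}

```text
time: 7.25
ee_pos: [607.4, 319.1, 44.8]
ee_rot: [180.0, -0.0, 90.0]
force: [-2.6, -1.2, 5.8]
opening: 55.5
grasp_force: 30.0
```

Emit:
jog_arm:
  increments:
    - {"tx": 0, "ty": 0, "tz": 0, "spin": 0}
    - {"tx": 0, "ty": 0, "tz": 0, "spin": 0}
    - {"tx": 0, "ty": 0, "tz": 0, "spin": 0}
    - {"tx": 0, "ty": 0, "tz": 0, "spin": 0}
    - {"tx": 0, "ty": 0, "tz": 0, "spin": 0}
    - {"tx": 0, "ty": 0, "tz": 0, "spin": 0}
    - {"tx": 0, "ty": 0, "tz": -20, "spin": 0}
    - {"tx": 0, "ty": 0, "tz": -50, "spin": 0}
    - {"tx": 0, "ty": 0, "tz": -90, "spin": 0}
    - {"tx": 0, "ty": 0, "tz": -130, "spin": 0}
    - {"tx": 0, "ty": 0, "tz": -150, "spin": 0}
  grip: 87

```text
time: 8.35
ee_pos: [608.1, 319.9, 198.3]
ee_rot: [179.8, -0.1, 90.0]
force: [-0.2, -0.0, 0.2]
opening: 87.3
grasp_force: 0.0
```

Emit:
jog_arm:
  increments:
    - {"tx": -464, "ty": -161, "tz": 0, "spin": 0}
    - {"tx": -464, "ty": -161, "tz": 0, "spin": 0}
    - {"tx": -464, "ty": -161, "tz": 0, "spin": 0}
    - {"tx": -464, "ty": -161, "tz": 0, "spin": 0}
    - {"tx": -464, "ty": -161, "tz": 0, "spin": 0}
    - {"tx": -464, "ty": -161, "tz": 0, "spin": 0}
    - {"tx": -464, "ty": -161, "tz": 0, "spin": 0}
    - {"tx": -464, "ty": -161, "tz": 0, "spin": 0}
    - {"tx": -464, "ty": -161, "tz": 0, "spin": 0}
    - {"tx": -464, "ty": -161, "tz": 0, "spin": 0}
    - {"tx": -464, "ty": -161, "tz": 0, "spin": 0}
    - {"tx": -464, "ty": -161, "tz": 0, "spin": 0}

```text
time: 9.55
ee_pos: [445.7, -145.4, 194.2]
ee_rot: [180.0, -0.0, 89.8]
force: [-0.1, 1.4, 0.3]
opening: 86.5
grasp_force: 0.0
```

```bash
python3 - <<'E'
from h import *
s=get_state();print(s['ee_pos'],s['joints'])
im=read_camera('top')[:,:,::-1];cv2.imwrite('pics/a2.png',cv2.resize(im[140:250,110:390],None,fx=2.85,fy=2.85,interpolation=cv2.INTER_CUBIC))
E
```

```text
[ 445.74399697 -145.39290467  194.20962396] [ 3.74839801e+01  2.34031870e-01 -2.46721809e+01  1.09302369e+02
  9.54095528e-02  7.04658880e+01  1.26251439e+01]
```

View pics/a2.png

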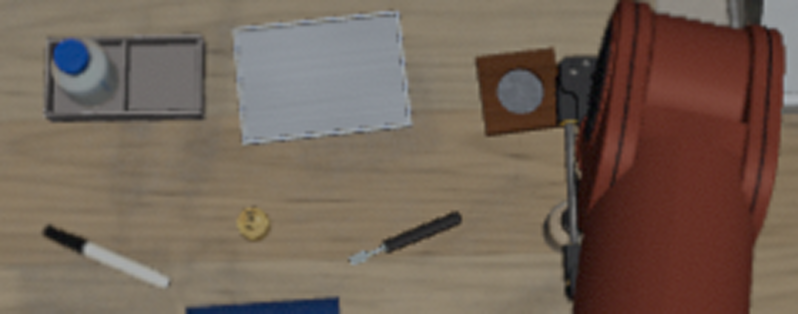

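The large bottle stands in the left bay (cap at crop 72,55), and the gripper is over the small bottle.

Emit:
jog_arm:
  increments:
    - {"tx": 0, "ty": 0, "tz": 40, "spin": 0}
    - {"tx": 0, "ty": 0, "tz": 80, "spin": 0}
    - {"tx": 0, "ty": 0, "tz": 115, "spin": 0}
    - {"tx": 0, "ty": 0, "tz": 140, "spin": 0}
    - {"tx": 0, "ty": 0, "tz": 152, "spin": 0}
    - {"tx": 0, "ty": 0, "tz": 156, "spin": 0}
    - {"tx": 0, "ty": 0, "tz": 156, "spin": 0}
    - {"tx": 0, "ty": 0, "tz": 156, "spin": 0}

```text
time: 10.4
ee_pos: [447.0, -144.9, 39.3]
ee_rot: [179.9, 0.0, 90.0]
force: [0.1, 0.3, 0.1]
opening: 87.1
grasp_force: 0.0
```

Emit:
jog_arm:
  increments:
    - {"tx": 0, "ty": 0, "tz": 0, "spin": 0}
    - {"tx": 0, "ty": 0, "tz": 0, "spin": 0}
    - {"tx": 0, "ty": 0, "tz": 0, "spin": 0}
    - {"tx": 0, "ty": 0, "tz": 0, "spin": 0}
    - {"tx": 0, "ty": 0, "tz": 0, "spin": 0}
    - {"tx": 0, "ty": 0, "tz": 0, "spin": 0}
    - {"tx": 0, "ty": 0, "tz": 0, "spin": 0}
    - {"tx": 0, "ty": 0, "tz": 0, "spin": 0}
    - {"tx": 0, "ty": 0, "tz": 0, "spin": 0}
  grip: 36

```text
time: 11.3
ee_pos: [445.9, -144.9, 38.1]
ee_rot: [-180.0, -0.0, 90.0]
force: [-0.7, -0.6, 0.3]
opening: 45.4
grasp_force: 30.1
```

Emit:
jog_arm:
  increments:
    - {"tx": 0, "ty": 0, "tz": -10, "spin": 0}
    - {"tx": 0, "ty": 0, "tz": -30, "spin": 0}
    - {"tx": 0, "ty": 0, "tz": -60, "spin": 0}
    - {"tx": 0, "ty": 0, "tz": -80, "spin": 0}
    - {"tx": 10, "ty": 5, "tz": -90, "spin": 0}
    - {"tx": 30, "ty": 15, "tz": -90, "spin": 0}
    - {"tx": 60, "ty": 28, "tz": -90, "spin": 0}
    - {"tx": 95, "ty": 43, "tz": -90, "spin": 0}
    - {"tx": 130, "ty": 58, "tz": -90, "spin": 0}
    - {"tx": 165, "ty": 73, "tz": -90, "spin": 0}
    - {"tx": 200, "ty": 88, "tz": -90, "spin": 0}
    - {"tx": 235, "ty": 103, "tz": -90, "spin": 0}

```text
time: 12.5
ee_pos: [549.1, 92.4, 127.9]
ee_rot: [-180.0, -0.0, 90.0]
force: [0.7, -0.3, -0.6]
opening: 45.4
grasp_force: 30.1
```

Emit:
jog_arm:
  increments:
    - {"tx": 35, "ty": 15, "tz": 0, "spin": 0}
    - {"tx": 70, "ty": 28, "tz": 0, "spin": 0}
    - {"tx": 100, "ty": 40, "tz": 0, "spin": 0}
    - {"tx": 125, "ty": 49, "tz": 0, "spin": 0}
    - {"tx": 142, "ty": 55, "tz": 0, "spin": 0}
    - {"tx": 150, "ty": 57, "tz": 0, "spin": 0}
    - {"tx": 152, "ty": 57, "tz": 0, "spin": 0}
    - {"tx": 152, "ty": 57, "tz": 15, "spin": 0}
    - {"tx": 152, "ty": 57, "tz": 35, "spin": 0}
    - {"tx": 152, "ty": 57, "tz": 48, "spin": 0}
    - {"tx": 152, "ty": 57, "tz": 50, "spin": 0}
    - {"tx": 152, "ty": 57, "tz": 50, "spin": 0}

```text
time: 13.7
ee_pos: [606.0, 241.2, 77.6]
ee_rot: [-179.9, 0.0, 89.9]
force: [0.5, 0.1, -0.8]
opening: 45.3
grasp_force: 30.1
```

Emit:
jog_arm:
  increments:
    - {"tx": 0, "ty": 0, "tz": 10, "spin": 0}
    - {"tx": 0, "ty": 0, "tz": 20, "spin": 0}
    - {"tx": 0, "ty": 0, "tz": 27, "spin": 0}
    - {"tx": 0, "ty": 0, "tz": 31, "spin": 0}
    - {"tx": 0, "ty": 0, "tz": 34, "spin": 0}
    - {"tx": 0, "ty": 0, "tz": 35, "spin": 0}
    - {"tx": 0, "ty": 0, "tz": 35.5, "spin": 0}
    - {"tx": 0, "ty": 0, "tz": 35.5, "spin": 0}
    - {"tx": 0, "ty": 0, "tz": 35.5, "spin": 0}

```text
time: 14.6
ee_pos: [606.3, 242.1, 42.9]
ee_rot: [180.0, -0.0, 90.0]
force: [-0.0, 1.1, -0.6]
opening: 45.6
grasp_force: 30.1
```

Emit:
jog_arm:
  increments:
    - {"tx": 0, "ty": 0, "tz": 0.4, "spin": 0}
    - {"tx": 0, "ty": 0, "tz": 0.8, "spin": 0}
    - {"tx": 0, "ty": 0, "tz": 0.8, "spin": 0}
    - {"tx": 0, "ty": 0, "tz": 0.8, "spin": 0}

```text
time: 15.0
ee_pos: [606.3, 242.0, 42.2]
ee_rot: [180.0, -0.0, 90.0]
force: [-1.4, -1.3, 3.3]
opening: 45.2
grasp_force: 30.1
```

Emit:
jog_arm:
  increments:
    - {"tx": 0, "ty": 0, "tz": 0, "spin": 0}
    - {"tx": 0, "ty": 0, "tz": 0, "spin": 0}
    - {"tx": 0, "ty": 0, "tz": 0, "spin": 0}
    - {"tx": 0, "ty": 0, "tz": 0, "spin": 0}
    - {"tx": 0, "ty": 0, "tz": 0, "spin": 0}
    - {"tx": 0, "ty": 0, "tz": 0, "spin": 0}
    - {"tx": 0, "ty": 0, "tz": 0, "spin": 0}
    - {"tx": 0, "ty": 0, "tz": -20, "spin": 0}
    - {"tx": 0, "ty": 0, "tz": -50, "spin": 0}
    - {"tx": 0, "ty": 0, "tz": -90, "spin": 0}
    - {"tx": 0, "ty": 0, "tz": -100, "spin": 0}
  grip: 87

```text
time: 16.1
ee_pos: [607.9, 243.3, 146.6]
ee_rot: [179.7, -0.1, 90.0]
force: [-1.1, 0.8, 1.0]
opening: 87.1
grasp_force: 0.0
```

Emit:
jog_arm:
  increments:
    - {"tx": -87, "ty": -146, "tz": 0, "spin": 0}
    - {"tx": -87, "ty": -146, "tz": 0, "spin": 0}
    - {"tx": -87, "ty": -146, "tz": 0, "spin": 0}
    - {"tx": -87, "ty": -146, "tz": 0, "spin": 0}
    - {"tx": -87, "ty": -146, "tz": 0, "spin": 0}
    - {"tx": -87, "ty": -146, "tz": 0, "spin": 0}
  grip: 70

```text
time: 16.7
ee_pos: [460.6, 154.9, 142.1]
ee_rot: [179.9, 0.0, 89.9]
force: [0.2, -0.5, 0.5]
opening: 70.1
grasp_force: 0.0
```

```bash
python3 - <<'E'
from h import *
s=get_state();print(s['ee_pos'],s['joints'])
im=read_camera('side')[:,:,::-1];cv2.imwrite('pics/a3.png',cv2.resize(im[120:320,90:350],None,fx=3,fy=3,interpolation=cv2.INTER_CUBIC))
E
```

```text
[460.59852593 154.89316084 142.11582103] [ 13.93665702   6.41782573 -39.62480451 110.49294856   4.58057095
  64.56094038 -27.54867497]
```

View pics/a3.png

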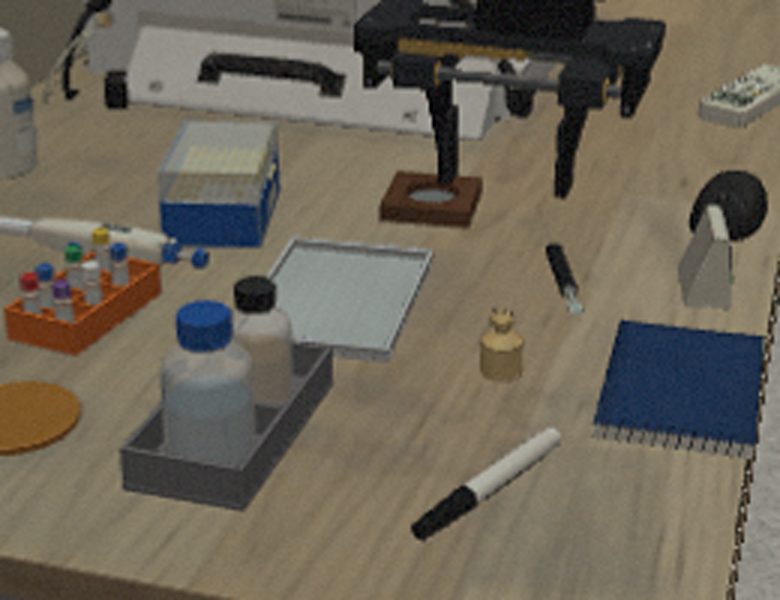

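Both bottles stand in the crate (crop 207,390 and 262,345), and the gripper is over the weight.

Emit:
jog_arm:
  increments:
    - {"tx": 0, "ty": 0, "tz": 40, "spin": 0}
    - {"tx": 0, "ty": 0, "tz": 75, "spin": 0}
    - {"tx": 0, "ty": 0, "tz": 105, "spin": 0}
    - {"tx": 0, "ty": 0, "tz": 122, "spin": 0}
    - {"tx": 0, "ty": 0, "tz": 128, "spin": 0}
    - {"tx": 0, "ty": 0, "tz": 128.5, "spin": 0}
    - {"tx": 0, "ty": 0, "tz": 128.5, "spin": 0}
    - {"tx": 0, "ty": 0, "tz": 128.5, "spin": 0}

```text
time: 17.55
ee_pos: [461.0, 155.5, 14.3]
ee_rot: [179.9, -0.0, 90.0]
force: [1.0, 0.9, 0.3]
opening: 69.4
grasp_force: 0.0
```

Emit:
jog_arm:
  increments:
    - {"tx": 0, "ty": 0, "tz": 0, "spin": 0}
    - {"tx": 0, "ty": 0, "tz": 0, "spin": 0}
    - {"tx": 0, "ty": 0, "tz": 0, "spin": 0}
    - {"tx": 0, "ty": 0, "tz": 0, "spin": 0}
    - {"tx": 0, "ty": 0, "tz": 0, "spin": 0}
    - {"tx": 0, "ty": 0, "tz": 0, "spin": 0}
    - {"tx": 0, "ty": 0, "tz": 0, "spin": 0}
    - {"tx": 0, "ty": 0, "tz": 0, "spin": 0}
    - {"tx": 0, "ty": 0, "tz": 0, "spin": 0}
  grip: 22

```text
time: 18.45
ee_pos: [459.9, 155.1, 13.3]
ee_rot: [-180.0, 0.0, 90.0]
force: [-1.4, -0.8, 3.8]
opening: 28.7
grasp_force: 30.0
```

Emit:
jog_arm:
  increments:
    - {"tx": 0, "ty": 0, "tz": -10, "spin": 0}
    - {"tx": 0, "ty": 0, "tz": -30, "spin": 0}
    - {"tx": 0, "ty": 0, "tz": -50, "spin": 0}
    - {"tx": -10, "ty": 5, "tz": -60, "spin": 0}
    - {"tx": -30, "ty": 15, "tz": -60, "spin": 0}
    - {"tx": -60, "ty": 29, "tz": -60, "spin": 0}
    - {"tx": -95, "ty": 46, "tz": -60, "spin": 0}
    - {"tx": -130, "ty": 63, "tz": -60, "spin": 0}
    - {"tx": -165, "ty": 80, "tz": -60, "spin": 0}
    - {"tx": -200, "ty": 97, "tz": -60, "spin": 0}
    - {"tx": -230, "ty": 111, "tz": -60, "spin": 0}
    - {"tx": -252, "ty": 122, "tz": -60, "spin": 0}

```text
time: 19.65
ee_pos: [582.6, -99.9, 73.7]
ee_rot: [180.0, 0.0, 89.8]
force: [-0.0, 0.1, -2.2]
opening: 28.5
grasp_force: 30.0
```

Emit:
jog_arm:
  increments:
    - {"tx": -8, "ty": 4, "tz": 0, "spin": 0}
    - {"tx": -10, "ty": 4.5, "tz": 5, "spin": 0}
    - {"tx": -10, "ty": 4.5, "tz": 20, "spin": 0}
    - {"tx": -10, "ty": 4.5, "tz": 30, "spin": 0}
    - {"tx": -10, "ty": 4.5, "tz": 34, "spin": 0}
    - {"tx": -10, "ty": 4.5, "tz": 34, "spin": 0}
    - {"tx": -10, "ty": 4.5, "tz": 34, "spin": 0}

```text
time: 20.35
ee_pos: [586.5, -106.5, 39.3]
ee_rot: [-180.0, -0.0, 90.0]
force: [0.5, -0.2, -2.2]
opening: 28.1
grasp_force: 30.0
```

```bash
python3 - <<'E'
from h import *
s=get_state();print(s['ee_pos'])
im=read_camera('side')[:,:,::-1];cv2.imwrite('pics/a4.png',cv2.resize(im[120:220,170:300],None,fx=5,fy=5,interpolation=cv2.INTER_CUBIC))
E
```

```text
[ 586.46402604 -106.47996472   39.33453435]
```

View pics/a4.png

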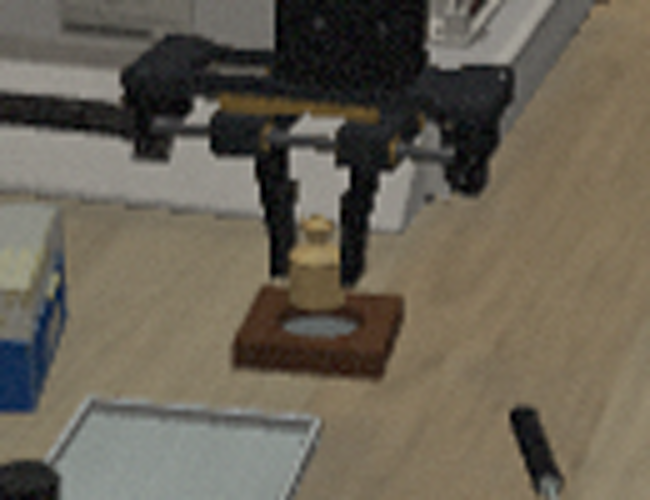

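The weight (crop 317,285) is centred over the well (320,325). I'll lower it.

Emit:
jog_arm:
  increments:
    - {"tx": 0, "ty": 0, "tz": 6, "spin": 0}
    - {"tx": 0, "ty": 0, "tz": 12, "spin": 0}
    - {"tx": 0, "ty": 0, "tz": 16, "spin": 0}
    - {"tx": 0, "ty": 0, "tz": 18, "spin": 0}
    - {"tx": 0, "ty": 0, "tz": 19, "spin": 0}
    - {"tx": 0, "ty": 0, "tz": 19.5, "spin": 0}
    - {"tx": 0, "ty": 0, "tz": 19.5, "spin": 0}
    - {"tx": 0, "ty": 0, "tz": 19.5, "spin": 0}

```text
time: 21.2
ee_pos: [586.6, -107.0, 20.0]
ee_rot: [180.0, 0.0, 90.0]
force: [0.9, 0.0, -2.4]
opening: 28.5
grasp_force: 30.0
```

Emit:
jog_arm:
  increments:
    - {"tx": 0, "ty": 0, "tz": 0.5, "spin": 0}
    - {"tx": 0, "ty": 0, "tz": 1, "spin": 0}
    - {"tx": 0, "ty": 0, "tz": 1, "spin": 0}
    - {"tx": 0, "ty": 0, "tz": 1, "spin": 0}

```text
time: 21.6
ee_pos: [586.6, -107.0, 19.3]
ee_rot: [180.0, 0.0, 90.0]
force: [-2.8, -0.4, 5.3]
opening: 28.6
grasp_force: 30.0
```

Emit:
jog_arm:
  increments:
    - {"tx": 0, "ty": 0, "tz": 0, "spin": 0}
    - {"tx": 0, "ty": 0, "tz": 0, "spin": 0}
    - {"tx": 0, "ty": 0, "tz": 0, "spin": 0}
    - {"tx": 0, "ty": 0, "tz": 0, "spin": 0}
    - {"tx": 0, "ty": 0, "tz": 0, "spin": 0}
    - {"tx": 0, "ty": 0, "tz": 0, "spin": 0}
    - {"tx": 0, "ty": 0, "tz": 0, "spin": 0}
    - {"tx": 0, "ty": 0, "tz": -20, "spin": 0}
    - {"tx": 0, "ty": 0, "tz": -50, "spin": 0}
    - {"tx": 0, "ty": 0, "tz": -90, "spin": 0}
    - {"tx": 0, "ty": 0, "tz": -120, "spin": 0}
  grip: 70

```text
time: 22.7
ee_pos: [586.8, -106.9, 141.0]
ee_rot: [179.9, 0.0, 90.0]
force: [0.7, -1.0, 0.9]
opening: 69.9
grasp_force: 0.0
```

Emit:
jog_arm:
  increments:
    - {"tx": 407, "ty": -154.5, "tz": 0, "spin": 25}
    - {"tx": 407, "ty": -154.5, "tz": 0, "spin": 25}
    - {"tx": 407, "ty": -154.5, "tz": 0, "spin": 25}
    - {"tx": 407, "ty": -154.5, "tz": 0, "spin": 25}
    - {"tx": 407, "ty": -154.5, "tz": 0, "spin": 25}
    - {"tx": 407, "ty": -154.5, "tz": 0, "spin": 25}
    - {"tx": 407, "ty": -154.5, "tz": 0, "spin": 25}
    - {"tx": 407, "ty": -154.5, "tz": 0, "spin": 25}
    - {"tx": 407, "ty": -154.5, "tz": 0, "spin": 25}
    - {"tx": 407, "ty": -154.5, "tz": 0, "spin": 25}
    - {"tx": 407, "ty": -154.5, "tz": 0, "spin": 25}
  grip: 50

```text
time: 23.8
ee_pos: [431.8, 300.6, 138.7]
ee_rot: [-180.0, 0.0, 65.1]
force: [0.6, -1.1, 0.4]
opening: 49.9
grasp_force: 0.0
```

```bash
python3 - <<'E'
from h import *
s=get_state();print(s['ee_pos'],s['joints'])
im=read_camera('side')[:,:,::-1];cv2.imwrite('pics/a5.png',cv2.resize(im[120:320,90:350],None,fx=3,fy=3,interpolation=cv2.INTER_CUBIC))
E
```

```text
[431.75754335 300.58882127 138.72803928] [ -1.51106828  12.57788618 -42.51729993 105.46322962   9.30665345
  65.49386639 -72.13791124]
```

View pics/a5.png

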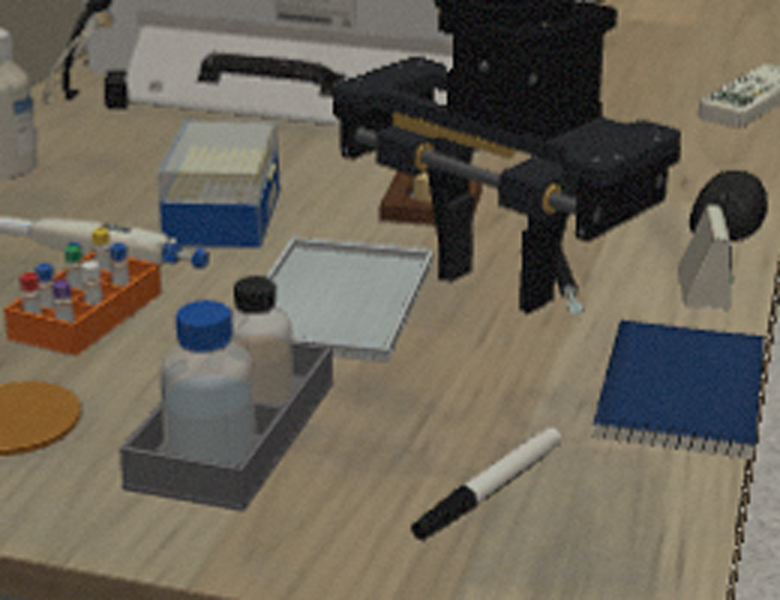

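The weight is in the block (crop 420,180) and the gripper is above the marker. I'll descend.

Emit:
jog_arm:
  increments:
    - {"tx": 0, "ty": 0, "tz": 40, "spin": 0}
    - {"tx": 0, "ty": 0, "tz": 75, "spin": 0}
    - {"tx": 0, "ty": 0, "tz": 105, "spin": 0}
    - {"tx": 0, "ty": 0, "tz": 125, "spin": 0}
    - {"tx": 0, "ty": 0, "tz": 133, "spin": 0}
    - {"tx": 0, "ty": 0, "tz": 135, "spin": 0}
    - {"tx": 0, "ty": 0, "tz": 135, "spin": 0}
    - {"tx": 0, "ty": 0, "tz": 135, "spin": 0}

```text
time: 24.65
ee_pos: [433.1, 300.3, 5.0]
ee_rot: [179.9, -0.1, 64.9]
force: [0.3, 0.3, 1.1]
opening: 50.4
grasp_force: 0.0
```

Emit:
jog_arm:
  increments:
    - {"tx": 0, "ty": 0, "tz": 0, "spin": 0}
    - {"tx": 0, "ty": 0, "tz": 0, "spin": 0}
    - {"tx": 0, "ty": 0, "tz": 0, "spin": 0}
    - {"tx": 0, "ty": 0, "tz": 0, "spin": 0}
    - {"tx": 0, "ty": 0, "tz": 0, "spin": 0}
    - {"tx": 0, "ty": 0, "tz": 0, "spin": 0}
    - {"tx": 0, "ty": 0, "tz": 0, "spin": 0}
    - {"tx": 0, "ty": 0, "tz": 0, "spin": 0}
  grip: 6

```text
time: 25.45
ee_pos: [432.3, 300.1, 3.9]
ee_rot: [180.0, -0.0, 65.0]
force: [1.0, -0.4, 2.0]
opening: 14.6
grasp_force: 30.0
```

Emit:
jog_arm:
  increments:
    - {"tx": 0, "ty": 0, "tz": -10, "spin": 0}
    - {"tx": 0, "ty": 0, "tz": -30, "spin": 0}
    - {"tx": 0, "ty": 0, "tz": -55, "spin": 0}
    - {"tx": 0, "ty": 0, "tz": -75, "spin": 0}
    - {"tx": -19, "ty": 8.9, "tz": -80, "spin": -3}
    - {"tx": -48, "ty": 22.4, "tz": -80, "spin": -8}
    - {"tx": -80, "ty": 37, "tz": -80, "spin": -13}
    - {"tx": -112, "ty": 52, "tz": -80, "spin": -18}
    - {"tx": -144, "ty": 67, "tz": -80, "spin": -23}
    - {"tx": -172, "ty": 80, "tz": -80, "spin": -27}
    - {"tx": -190.3, "ty": 88.7, "tz": -80, "spin": -29.2}
    - {"tx": -190.3, "ty": 88.7, "tz": -80, "spin": -29.2}

```text
time: 26.65
ee_pos: [432.1, 87.2, 84.2]
ee_rot: [180.0, 0.1, 94.0]
force: [-0.1, 0.5, 0.1]
opening: 14.4
grasp_force: 30.0
```

Emit:
jog_arm:
  increments:
    - {"tx": -1, "ty": 15, "tz": 0, "spin": 0}
    - {"tx": -3, "ty": 40, "tz": 0, "spin": 0}
    - {"tx": -5, "ty": 70, "tz": 0, "spin": 0}
    - {"tx": -7, "ty": 100, "tz": 0, "spin": 0}
    - {"tx": -10, "ty": 130, "tz": 0, "spin": 0}
    - {"tx": -12, "ty": 160, "tz": 0, "spin": 0}
    - {"tx": -14, "ty": 183, "tz": 0, "spin": 0}
    - {"tx": -14.4, "ty": 196, "tz": 0, "spin": 0}
    - {"tx": -14.4, "ty": 196, "tz": 20, "spin": 0}
    - {"tx": -14.4, "ty": 196, "tz": 40, "spin": 0}
    - {"tx": -14.4, "ty": 196, "tz": 50, "spin": 0}
    - {"tx": -14.4, "ty": 196, "tz": 50, "spin": 0}

```text
time: 27.85
ee_pos: [627.5, 90.6, 32.6]
ee_rot: [-179.9, -0.0, 94.2]
force: [0.3, 0.5, 0.1]
opening: 14.3
grasp_force: 30.0
```

```bash
python3 - <<'E'
from h import *
s=get_state();print(s['ee_pos'],s['ee_rot'])
im=read_camera('side')[:,:,::-1];cv2.imwrite('pics/a6.png',cv2.resize(im[120:270,130:300],None,fx=4,fy=4,interpolation=cv2.INTER_CUBIC))
E
```

```text
[627.4886266   90.64322143  32.58135995] [-1.79855706e+02 -2.93212687e-02  9.41815786e+01]
```

View pics/a6.png

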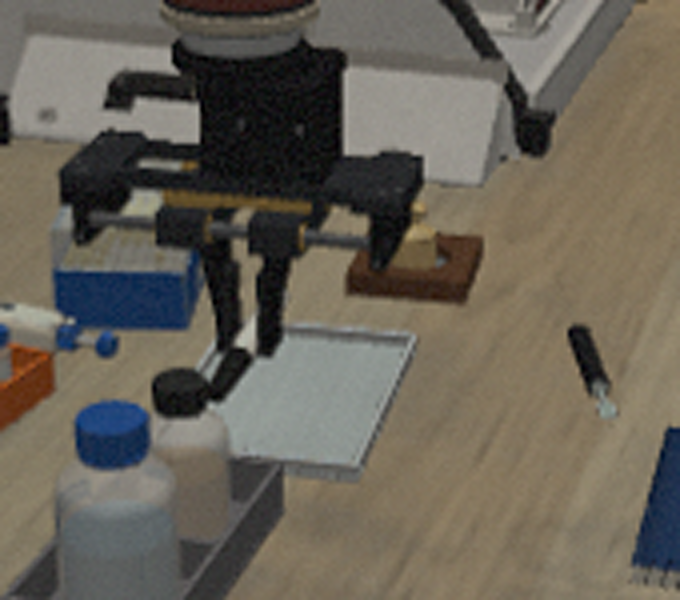

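The marker hangs over the far half of the tray, aligned with its long side, and the weight sits in its well (crop 415,255). I'll lower it.

Emit:
jog_arm:
  increments:
    - {"tx": 0, "ty": 0, "tz": 10, "spin": 0}
    - {"tx": 0, "ty": 0, "tz": 18, "spin": 0}
    - {"tx": 0, "ty": 0, "tz": 23, "spin": 0}
    - {"tx": 0, "ty": 0, "tz": 25, "spin": 0}
    - {"tx": 0, "ty": 0, "tz": 26, "spin": 0}
    - {"tx": 0, "ty": 0, "tz": 26.5, "spin": 0}
    - {"tx": 0, "ty": 0, "tz": 26.5, "spin": 0}
    - {"tx": 0, "ty": 0, "tz": 26.5, "spin": 0}

```text
time: 28.7
ee_pos: [628.7, 90.0, 7.5]
ee_rot: [180.0, -0.0, 94.2]
force: [-0.1, -0.2, 0.3]
opening: 14.1
grasp_force: 30.0
```

Emit:
jog_arm:
  increments:
    - {"tx": 0, "ty": 0, "tz": 0.5, "spin": 0}
    - {"tx": 0, "ty": 0, "tz": 0.5, "spin": 0}
    - {"tx": 0, "ty": 0, "tz": 0.5, "spin": 0}

```text
time: 29.0
ee_pos: [628.7, 90.0, 6.9]
ee_rot: [180.0, -0.0, 94.2]
force: [0.4, -0.3, -0.1]
opening: 14.6
grasp_force: 30.0
```

Emit:
jog_arm:
  increments:
    - {"tx": 0, "ty": 0, "tz": 0, "spin": 0}
    - {"tx": 0, "ty": 0, "tz": 0, "spin": 0}
    - {"tx": 0, "ty": 0, "tz": 0, "spin": 0}
    - {"tx": 0, "ty": 0, "tz": 0, "spin": 0}
    - {"tx": 0, "ty": 0, "tz": 0, "spin": 0}
    - {"tx": 0, "ty": 0, "tz": -10, "spin": 0}
    - {"tx": 0, "ty": 0, "tz": -30, "spin": 0}
    - {"tx": 0, "ty": 0, "tz": -60, "spin": 0}
    - {"tx": 0, "ty": 0, "tz": -80, "spin": 0}
  grip: 26

```text
time: 29.9
ee_pos: [629.2, 90.4, 89.5]
ee_rot: [179.9, -0.0, 94.2]
force: [0.5, -0.9, 0.5]
opening: 25.9
grasp_force: 0.0
```

Emit:
jog_arm:
  increments:
    - {"tx": -76.5, "ty": -186.8, "tz": 0, "spin": -16.4}
    - {"tx": -76.5, "ty": -186.8, "tz": 0, "spin": -16.4}
    - {"tx": -76.5, "ty": -186.8, "tz": 0, "spin": -16.4}
    - {"tx": -76.5, "ty": -186.8, "tz": 0, "spin": -16.4}
    - {"tx": -76.5, "ty": -186.8, "tz": 0, "spin": -16.4}
    - {"tx": -76.5, "ty": -186.8, "tz": 0, "spin": -16.4}
    - {"tx": -76.5, "ty": -186.8, "tz": 0, "spin": -16.4}
  grip: 45

```text
time: 30.6
ee_pos: [449.2, 0.5, 87.7]
ee_rot: [179.9, 0.0, 110.6]
force: [0.2, -0.2, 0.5]
opening: 44.8
grasp_force: 0.0
```

```bash
python3 - <<'E'
from h import *
s=get_state();print(s['ee_pos'],s['ee_rot'],s['joints'])
im=read_camera('side')[:,:,::-1];cv2.imwrite('pics/a7.png',cv2.resize(im[120:290,130:320],None,fx=3.5,fy=3.5,interpolation=cv2.INTER_CUBIC))
E
```

```text
[449.16353165   0.54982504  87.74511159] [1.79883285e+02 4.29120389e-02 1.10587093e+02] [ 34.12792373   5.67103495 -41.08369234 118.35966897   4.44165716
  57.31429329  11.37658572]
```

View pics/a7.png

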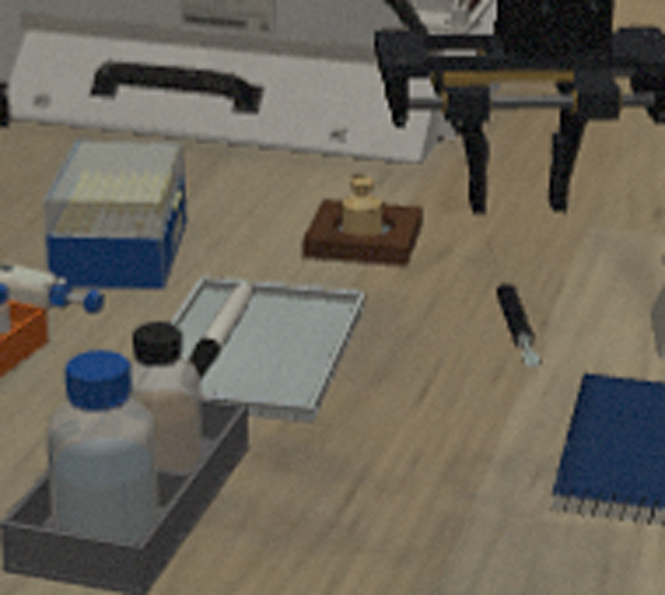

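The marker lies flat and lengthwise in the tray (crop 220,330), and the weight is upright in the well. Next I'll take the spatula.

Emit:
jog_arm:
  increments:
    - {"tx": 0, "ty": 0, "tz": 30, "spin": 0}
    - {"tx": 0, "ty": 0, "tz": 60, "spin": 0}
    - {"tx": 0, "ty": 0, "tz": 77, "spin": 0}
    - {"tx": 0, "ty": 0, "tz": 82, "spin": 0}
    - {"tx": 0, "ty": 0, "tz": 84, "spin": 0}
    - {"tx": 0, "ty": 0, "tz": 84, "spin": 0}
    - {"tx": 0, "ty": 0, "tz": 84, "spin": 0}

```text
time: 31.35
ee_pos: [448.7, 0.3, 3.6]
ee_rot: [179.9, 0.0, 110.6]
force: [-0.2, -0.7, 0.4]
opening: 44.9
grasp_force: 0.0
```

Emit:
jog_arm:
  increments:
    - {"tx": 0, "ty": 0, "tz": 0, "spin": 0}
    - {"tx": 0, "ty": 0, "tz": 0, "spin": 0}
    - {"tx": 0, "ty": 0, "tz": 0, "spin": 0}
    - {"tx": 0, "ty": 0, "tz": 0, "spin": 0}
    - {"tx": 0, "ty": 0, "tz": 0, "spin": 0}
    - {"tx": 0, "ty": 0, "tz": 0, "spin": 0}
    - {"tx": 0, "ty": 0, "tz": 0, "spin": 0}
    - {"tx": 0, "ty": 0, "tz": 0, "spin": 0}
  grip: 4

```text
time: 32.15
ee_pos: [447.8, 0.1, 2.8]
ee_rot: [-180.0, 0.0, 110.6]
force: [-0.5, -0.8, 2.6]
opening: 12.7
grasp_force: 30.0
```

Emit:
jog_arm:
  increments:
    - {"tx": 0, "ty": 0, "tz": -10, "spin": 0}
    - {"tx": 0, "ty": 0, "tz": -30, "spin": 0}
    - {"tx": 0, "ty": 0, "tz": -50, "spin": 0}
    - {"tx": 1, "ty": 8, "tz": -60, "spin": 2}
    - {"tx": 4, "ty": 30, "tz": -60, "spin": 4}
    - {"tx": 9, "ty": 60, "tz": -60, "spin": 7}
    - {"tx": 13, "ty": 90, "tz": -60, "spin": 10}
    - {"tx": 18, "ty": 120, "tz": -60, "spin": 13}
    - {"tx": 21, "ty": 145, "tz": -60, "spin": 15.5}
    - {"tx": 22.8, "ty": 156.4, "tz": -60, "spin": 16.4}
    - {"tx": 22.8, "ty": 156.4, "tz": -50, "spin": 16.4}
    - {"tx": 22.8, "ty": 156.4, "tz": -35, "spin": 16.4}

```text
time: 33.35
ee_pos: [585.9, 76.0, 37.4]
ee_rot: [180.0, 0.0, 94.2]
force: [-0.2, -0.2, -1.0]
opening: 12.6
grasp_force: 30.0
```

Emit:
jog_arm:
  increments:
    - {"tx": 0, "ty": 0, "tz": 10, "spin": 0}
    - {"tx": 0, "ty": 0, "tz": 20, "spin": 0}
    - {"tx": 0, "ty": 0, "tz": 26, "spin": 0}
    - {"tx": 0, "ty": 0, "tz": 29, "spin": 0}
    - {"tx": 0, "ty": 0, "tz": 31, "spin": 0}
    - {"tx": 0, "ty": 0, "tz": 31.5, "spin": 0}
    - {"tx": 0, "ty": 0, "tz": 31.5, "spin": 0}
    - {"tx": 0, "ty": 0, "tz": 31.5, "spin": 0}

```text
time: 34.15
ee_pos: [586.5, 76.5, 6.6]
ee_rot: [180.0, -0.0, 94.2]
force: [-0.2, -0.3, -0.6]
opening: 12.3
grasp_force: 30.0
```

Emit:
jog_arm:
  increments:
    - {"tx": 0, "ty": 0, "tz": 0.4, "spin": 0}
    - {"tx": 0, "ty": 0, "tz": 0.7, "spin": 0}
    - {"tx": 0, "ty": 0, "tz": 0.7, "spin": 0}

```text
time: 34.45
ee_pos: [586.4, 76.4, 5.9]
ee_rot: [180.0, 0.0, 94.2]
force: [-0.7, 0.3, 4.0]
opening: 12.4
grasp_force: 30.0
```

Emit:
jog_arm:
  increments:
    - {"tx": 0, "ty": 0, "tz": 0, "spin": 0}
    - {"tx": 0, "ty": 0, "tz": 0, "spin": 0}
    - {"tx": 0, "ty": 0, "tz": 0, "spin": 0}
    - {"tx": 0, "ty": 0, "tz": 0, "spin": 0}
    - {"tx": 0, "ty": 0, "tz": 0, "spin": 0}
    - {"tx": 0, "ty": 0, "tz": -10, "spin": 0}
    - {"tx": 0, "ty": 0, "tz": -30, "spin": 0}
    - {"tx": 0, "ty": 0, "tz": -60, "spin": 0}
    - {"tx": 0, "ty": 0, "tz": -100, "spin": 0}
    - {"tx": 0, "ty": 0, "tz": -140, "spin": 0}
    - {"tx": 0, "ty": 0, "tz": -180, "spin": 0}
  grip: 26

```text
time: 35.55
ee_pos: [586.0, 76.6, 188.1]
ee_rot: [180.0, -0.0, 94.2]
force: [0.5, 0.3, -0.6]
opening: 26.1
grasp_force: 0.0
```

Emit:
jog_arm:
  increments:
    - {"tx": -250, "ty": -70, "tz": 0, "spin": 0}
    - {"tx": -250, "ty": -70, "tz": 0, "spin": 0}
    - {"tx": -250, "ty": -70, "tz": 0, "spin": 0}
    - {"tx": -250, "ty": -70, "tz": 0, "spin": 0}
    - {"tx": -250, "ty": -70, "tz": 0, "spin": 0}
    - {"tx": -250, "ty": -70, "tz": 0, "spin": 0}
    - {"tx": -250, "ty": -70, "tz": 0, "spin": 0}
    - {"tx": -250, "ty": -70, "tz": 0, "spin": 0}
    - {"tx": -250, "ty": -70, "tz": 0, "spin": 0}

```text
time: 36.45
ee_pos: [535.2, -175.6, 185.9]
ee_rot: [180.0, -0.0, 94.4]
force: [-0.5, 1.1, 0.0]
opening: 26.1
grasp_force: 0.0
```

```bash
python3 - <<'E'
from h import *
a=read_camera('top')[:,:,::-1];b=read_camera('side')[:,:,::-1]
a=cv2.resize(a[140:250,110:390],(763,300),interpolation=cv2.INTER_CUBIC);b=cv2.resize(b[160:310,110:480],(763,300),interpolation=cv2.INTER_CUBIC)
cv2.imwrite('pics/a8.png',np.vstack([a,b]))
E
```

```text
(no output)
```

View pics/a8.png

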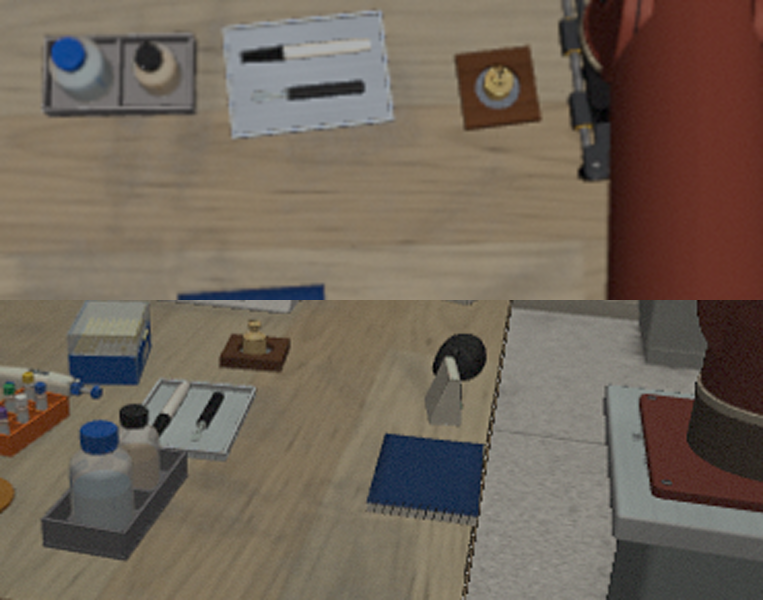

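Everything is in place: both bottles upright in the crate bays (68,60 and 155,65), the weight upright in the well (497,85), and marker and spatula parallel on the tray floor. The gripper touches nothing.

```bash
python3 -c "
from plant import *
print(close_job())"
```

```text
the job is handed in; nothing more can be done
None
```

The job is done and handed in at about 36.5 s. Final pictures show both bottles upright in the crate (large in bay 1, small in bay 2), the weight upright in the well, and the marker and spatula flat, lengthwise and side by side in the tray.

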